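# Make up two water-test kits

### The job

Make up two water-test kits from the stock on the bench: the blue tray gets the amber bottle with the black cap and the jar with the yellow lid, the white tray gets the white bottle with the green cap and the jar with the red lid. In each tray stand the bottle in the larger compartment and the jar in the smaller one, upright on the floor of the tray. Do not tip anything over on the way, and leave the other bottle and the other jar standing where they are.

Things in the scene. Friction and masses are not known exactly. Their poses are not given: they have to be found in the camera images.
- bottle_black: upright round amber-brown reagent bottle, 86 mm tall: body 44 mm in diameter up to 64 mm, then a short shoulder and a 35 mm wide screw cap, black, from 68 mm to the top; about 0.14 kg. Origin at the centre of its underside, z up along its axis. Stands on the bench in one of two rows along world x: neighbours are at least 80 mm apart in x, 100 mm in y, centre to centre. Belongs in the blue tray.
- bottle_green: upright round white plastic reagent bottle with a green band, 86 mm tall: body 44 mm in diameter up to 64 mm, then a short shoulder and a 35 mm wide screw cap, green, from 68 mm to the top; about 0.14 kg. Origin at the centre of its underside, z up along its axis. Stands on the bench in one of two rows along world x: neighbours are at least 80 mm apart in x, 100 mm in y, centre to centre. Belongs in the white tray.
- bottle_spare: upright round amber-brown reagent bottle, 86 mm tall: body 44 mm in diameter up to 64 mm, then a short shoulder and a 35 mm wide screw cap, white, from 68 mm to the top; about 0.14 kg. Origin at the centre of its underside, z up along its axis. Stands on the bench in one of two rows along world x: neighbours are at least 80 mm apart in x, 100 mm in y, centre to centre. Not needed: to be left alone.
- jar_yellow: upright round clear glass sample jar, 60 mm tall: body 32 mm in diameter, yellow lid 34 mm in diameter from 44 mm to the top; about 0.06 kg. Origin at the centre of its underside, z up along its axis. Stands on the bench in one of two rows along world x: neighbours are at least 80 mm apart in x, 100 mm in y, centre to centre. Belongs in the blue tray.
- jar_red: upright round clear glass sample jar, 60 mm tall: body 32 mm in diameter, red lid 34 mm in diameter from 44 mm to the top; about 0.06 kg. Origin at the centre of its underside, z up along its axis. Stands on the bench in one of two rows along world x: neighbours are at least 80 mm apart in x, 100 mm in y, centre to centre. Belongs in the white tray.
- jar_spare: upright round clear glass sample jar, 60 mm tall: body 32 mm in diameter, green lid 34 mm in diameter from 44 mm to the top; about 0.06 kg. Origin at the centre of its underside, z up along its axis. Stands on the bench in one of two rows along world x: neighbours are at least 80 mm apart in x, 100 mm in y, centre to centre. Not needed: to be left alone.
- tray_blue: blue open plastic kit tray fixed to the bench, 80 mm (its x) by 136 mm (its y) and 18 mm high, floor and walls 4 mm thick, at any yaw. Origin at the centre of its underside, on the bench; z up. A cross wall makes two compartments: the larger, 72 x 72 mm inside, centred at y = -28 mm, and the smaller, 72 mm (x) by 52 mm (y) inside, centred at y = +38 mm; both at x = 0, their floor 4 mm above the origin.
- tray_white: white open plastic kit tray fixed to the bench, 80 mm (its x) by 136 mm (its y) and 18 mm high, floor and walls 4 mm thick, at any yaw. Origin at the centre of its underside, on the bench; z up. A cross wall makes two compartments: the larger, 72 x 72 mm inside, centred at y = -28 mm, and the smaller, 72 mm (x) by 52 mm (y) inside, centred at y = +38 mm; both at x = 0, their floor 4 mm above the origin.
Mind the look-alikes: they are no part of the job. Leave any pink look-alike of the jar_yellow alone. Leave any pink look-alike of the bottle_green alone.

How it is judged:
By the outcome, as a careful person would: the job done as asked, in the order asked, and still so for the second after the job is handed in, with the robot touching nothing.
It also fails if it takes over 102 s, if anything falls off the work surface, if the arm or the gripper's body presses on something with over 40 N, if the wrist force passes 120 N, or if a joint passes its speed limit or range.

### The arm

A 6-joint arm with a two-finger parallel gripper is mounted at the origin on the work surface. World frame = base frame: x ahead of the robot, y to its left, z up, the work surface at z = 0. Lengths are in m, angles in degrees, forces in N, time in s.
With the tool pointing down it reaches from about 0.35 to 0.875 m from the base axis. Payload 4.2 kg.
Tool frame: the origin (TCP) lies on the centre line of the jaws, within the pads' length; the fingertips stand 19 mm ahead of it and the grasp point (between the pads) is the TCP; x points along the fingers, y is the direction in which the jaws open and shut, and the axes are right-handed (so a half turn about x gives the same grasp; the last joint's range is limited). The gripper opens to 87 mm and grips with 3 to 60 N. Pads are 19 mm wide; open, the fingers measure 117 mm over their backs; the gripper's body (75 mm by 190 mm) begins 51 mm behind the grasp point.
Start: joints at [-48.896, 22.042, 0.453, 0, -68.411, -14.817], TCP at [0.277, -0.56, 0.242] pointing down, gripper open.
Joint ranges: [-179.83, 179.83], [-69.29, 118.12], [-61.27, 80.66], [-181.25, 117.63], [-171.15, -9.14], [-177.46, 177.46]. Speed limits (degrees/s): [159.86, 159.86, 180, 180, 180, 180].

### API

Orientations are given as a 3x3 rotation matrix whose columns are the frame's x, y, z axes.
In Python, from station import r, viewer, job, spotter gives the robot as it stands.
- The arm moves only by the tool play_rows, never from a script. Its argument "commands" is a list of rows, each an object of numbers: "fingers": the gripper command: -1 is fully open, 1 is shut, values between are in proportion; "tx", "ty", "tz": the shift along the tool's x, y, z normalised to -1 to 1, where 1 is 750 mm; "ax", "ay", "az": the turn, a rotation vector about the tool's x, y, z normalised to -1 to 1, where 1 is pi rad. In form: [{"fingers": .., "tx": .., "ty": .., "tz": .., "ax": .., "ay": .., "az": ..}, ...]. A call has 1 to 5 rows; each row is the pose to reach, as a shift and turn from the pose commanded when the call began, along the tool's axes at that moment, turning the shorter way round; what a row does not reach only later rows make up. A row lasts 1/12 s, in which the tool goes at most 41.7 mm and 7.16 degrees, less where a joint would pass 70% of its speed; a pose out of reach is approached as far as the arm can. A call with a number of a shift or a turn outside -1 to 1 is refused whole. A call with a gripper value outside its range is refused whole. The fingers move at their own pace and stop on an object; the grip force is fixed at half the most. Time passes only in rows, so rows that repeat a pose let the fingers close. It gives the time, the measured TCP pose, the force and the opening at its end, in the units of the state.
- r.sense(): the state, without advancing time (a new reading comes with each control period).
- viewer.capture(name): name is "scene" or "top"; returns a dict with "image" (400x640x3 uint8, red, green, blue), "fx", "fy", "cx", "cy" (pixels), "R" (3x3) and "t" (3): a world point X has camera coordinates R X + t. Camera axes: x right, y down, z forward; pixel columns grow to the right and rows downward; lengths in m; the calibration is good to about 2 mm. A picture is of the moment at which its call begins. There is no depth.
- job.finish_job(): hands the job in, once; it reports no verdict.
Trained networks look in a picture, given as the dict that the camera call returned (one of the last four; its "shot" number tells which), for a name from the list of things; names that differ only in an ending like _2 or _b are one class to them, and where a whole thing is asked for, a point or a joint stands for the part that bears it (a point fixed in the world has none). Each returns a list of dicts, best first, with "score" (0 to 1); they miss things now and then, are a little off and sometimes report something else, mostly with a low value. They report only what shows in the picture. A call takes as long as a camera call. They do not tell look-alikes from the thing itself.
- spotter.find_in(name, picture): "uv" ([column, row] in pixels, amid what is visible of it).
- spotter.silhouettes(name, picture): "region" (400x640 bool, what is visible of it) and "uv" ([column, row] in pixels, amid what is visible of it).
The state is a dict: "time_s": time; "joints": joint angles; "joint_velocities": joint speeds; "effort": joint torques, N m; "tcp_pos": TCP position; "ee_rot": TCP orientation; "wrist_force": force on the tool from outside, world axes, zero at the start; "moment": the same for the moment, N m; "gripper_width": opening from 0.0 (shut) to 1.0 (fully open).
Only numpy, scipy, OpenCV 4.12 (cv2) and the standard library are available. Lean on these libraries where they do the work, as an engineer would, in place of code of your own. Each camera call takes 0.05 s, during which the arm holds its last target. There are 200 camera calls.

## Working session

There is one attempt and no reset: what is moved stays moved. The work goes in short steps, Python scripts to look and compute and a tool call to move; the robot and the scene stay as the last step left them, time stands still between calls to the robot, and variables do not carry over. Pictures are saved under pics/ and viewed, about 12 in all and at most 16, crops included, and the job is handed in when it is done.

Besides the shell and the picture viewer there is one more tool, called after "Call:" by a JSON object that holds its "fn" and its "kwargs", one argument or row to a line. play_rows: Moves the arm, as the interface text tells. Its arguments: {"type":"object","properties":{"commands":{"type":"array"}},"required":["commands"]}

```bash
ls; mkdir -p pics; cat > h.py <<'E'
import numpy as np, cv2
from station import r, viewer, job, spotter
def save(p,n): cv2.imwrite(f'pics/{n}.png', p['image'][:,:,::-1])
def ray(p,uv,z):
    R=np.array(p['R']);t=np.array(p['t']);c=-R.T@t
    d=R.T@np.array([(uv[0]-p['cx'])/p['fx'],(uv[1]-p['cy'])/p['fy'],1])
    return c+d*(z-c[2])/d[2]
def proj(p,X):
    q=np.array(p['R'])@np.array(X)+np.array(p['t']); return np.array([p['fx']*q[0]/q[2]+p['cx'],p['fy']*q[1]/q[2]+p['cy']])
E
python3 - <<'E'
from h import *
for n in ['top','scene']:
    p=viewer.capture(n); save(p,n+'0')
    R=np.array(p['R']);print(n,'cam',-R.T@np.array(p['t']),'fwd',R[2],p['fx'])
    for k in ['bottle_black','bottle_green','bottle_spare','jar_yellow','jar_red','jar_spare','tray_blue','tray_white']:
        h=.086 if 'bottle' in k else .06 if 'jar' in k else .009
        for d in spotter.find_in(k,p)[:4]: print(k,round(d['score'],2),np.round(d['uv'],1),np.round(ray(p,d['uv'],h if n=='top' else h/2),3))
s=r.sense();print(s['tcp_pos'],s['ee_rot'],s['time_s'])
E
```

```text
pics
top cam [0.4468911  0.00631638 0.84840826] fwd [ 0.12854664 -0.02172355 -0.99146551] 414.7667957745604
bottle_black 0.71 [282.6 181.9] [0.572 0.062 0.086]
bottle_green 0.81 [320.1 217.1] [ 0.508 -0.009  0.086]
bottle_spare 0.76 [287.6 138.4] [0.655 0.056 0.086]
jar_yellow 0.82 [274.3 244.6] [0.456 0.075 0.06 ]
jar_yellow 0.76 [273.3 288.1] [0.376 0.074 0.06 ]
jar_yellow 0.69 [237.9 272.9] [0.402 0.141 0.06 ]
jar_yellow 0.23 [292.8 139.3] [0.661 0.047 0.06 ]
jar_red 0.49 [344.2 253.3] [ 0.443 -0.057  0.06 ]
jar_spare 0.67 [342.7 138. ] [ 0.666 -0.05   0.06 ]
tray_blue 0.78 [443.4 196.1] [ 0.565 -0.264  0.009]
tray_white 0.72 [181.5 225.3] [0.49  0.267 0.009]
scene cam [ 1.20752739 -0.14165312  0.61211531] fwd [-0.73599973  0.16565765 -0.65640074] 513.889525383186
bottle_black 0.69 [354.9 192.1] [0.572 0.064 0.043]
bottle_green 0.57 [271.  209.6] [ 0.579 -0.082  0.043]
bottle_green 0.57 [310.6 181. ] [ 0.523 -0.003  0.043]
bottle_spare 0.76 [365.8 237.9] [0.681 0.049 0.043]
jar_yellow 0.69 [331.3 134.6] [0.375 0.073 0.03 ]
jar_yellow 0.61 [342.6 155.4] [0.448 0.077 0.03 ]
jar_yellow 0.61 [364.8 132.8] [0.387 0.14  0.03 ]
jar_red 0.68 [357.4 193. ] [0.561 0.072 0.03 ]
jar_red 0.57 [270.5 165.3] [ 0.443 -0.061  0.03 ]
jar_red 0.16 [158.4 241.7] [ 0.593 -0.266  0.03 ]
jar_spare 0.68 [300.1 255.2] [ 0.678 -0.055  0.03 ]
tray_white 0.79 [440.9 166.5] [0.499 0.258 0.004]
[ 0.27680373 -0.56034386  0.24155656] [[ 2.86164074e-05 -4.42827969e-01  8.96606597e-01]
 [-3.18342372e-05  8.96606596e-01  4.42827969e-01]
 [-9.99999999e-01 -4.12149326e-05  1.15605690e-05]] 0.9
```

View pics/top0.png

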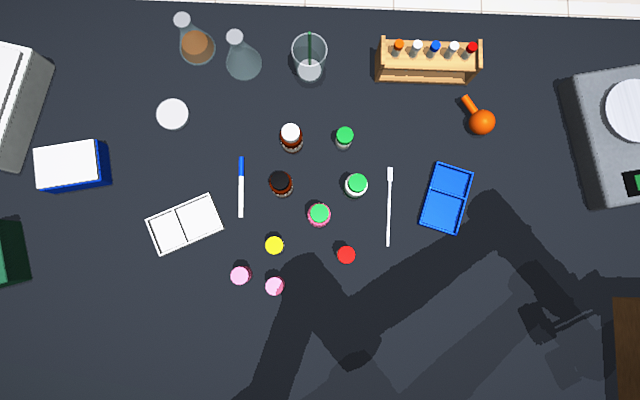

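View pics/scene0.png

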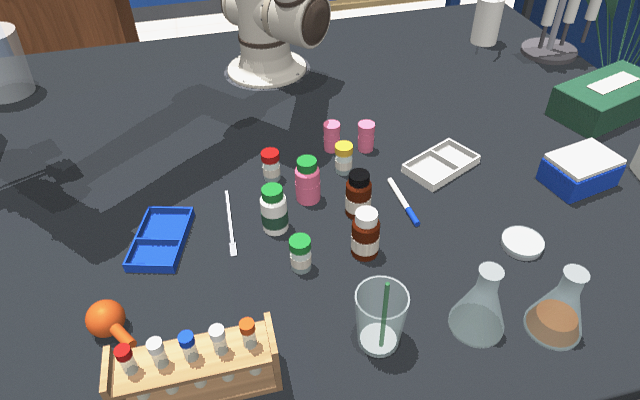

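The top view shows the real green-cap bottle at (357,184) with a pink look-alike at (319,213). Black is at (281,183), yellow at (274,245) and red at (346,254). The pink jars are at (240,275) and (274,286). The blue tray is at (446,198) and the white tray at (184,224).

```bash
cat > m.py <<'E'
from h import *
from scipy.optimize import least_squares, minimize
def cyl(x,y,prof):
    a=np.linspace(0,2*np.pi,40); return [np.array([[x+rr*np.cos(t),y+rr*np.sin(t),z+z0] for t in a]) for rr,z in prof for z0 in [0]]
def mask_model(p,x,y,prof,z0=0,S=4):
    im=np.zeros((400*S,640*S),np.uint8)
    for k in range(len(prof)-1):
        pts=np.array([proj(p,[x+rr*np.cos(t),y+rr*np.sin(t),z+z0]) for rr,z in prof[k:k+2] for t in np.linspace(0,6.28,40)])
        cv2.fillConvexPoly(im,cv2.convexHull(np.round(pts*S).astype(np.int32)),1)
    return im
def fit(p,m,prof,xy,z0=0):
    m=m.astype(np.uint8); c0=np.argwhere(m).mean(0)[::-1]
    xy=np.array(xy,float)
    for _ in range(6):
        q=mask_model(p,*xy,prof,z0); c=(np.argwhere(q).mean(0)[::-1])/4-.375
        xy+= (ray(p,c0,.05+z0)-ray(p,c,.05+z0))[:2]
    q=cv2.resize(q,(640,400),interpolation=cv2.INTER_AREA)>0 if 0 else q[2::4,2::4]>0
    return xy,(q&(m>0)).sum()/(q|(m>0)).sum()
B=[(.022,0),(.022,.064),(.0175,.068),(.0175,.086)];J=[(.016,0),(.016,.044),(.017,.044),(.017,.06)]
def tray(p,reg,g):
    # fit x,y,yaw: outer box hull IoU
    def m(q,S=4):
        c,s=np.cos(q[2]),np.sin(q[2]);im=np.zeros((400*S,640*S),np.uint8)
        pts=np.array([proj(p,[q[0]+c*a-s*b,q[1]+s*a+c*b,z]) for a in(-.04,.04) for b in(-.068,.068) for z in(0,.018)])
        cv2.fillConvexPoly(im,cv2.convexHull(np.round(pts*S+1.5).astype(np.int32)),1);return im
    big=cv2.resize(reg.astype(np.uint8),None,fx=4,fy=4,interpolation=cv2.INTER_NEAREST)
    f=lambda q:1-(m(q)&big).sum()/(m(q)|big).sum()
    o=min((minimize(f,[g[0],g[1],a],method='Nelder-Mead',options=dict(initial_simplex=[[g[0],g[1],a],[g[0]+.01,g[1],a],[g[0],g[1]+.01,a],[g[0],g[1],a+.2]])) for a in np.radians([-60,-20,20,60,90])),key=lambda o:o.fun)
    return o.x,1-o.fun
E
cat > m1.py <<'E'
from m import *
G={'bottle_black':(.572,.062),'bottle_green':(.575,-.08),'jar_yellow':(.453,.075),'jar_red':(.443,-.058),'bottle_spare':(.66,.052),'jar_spare':(.67,-.05)}
for n in ['top','scene']:
    p=viewer.capture(n)
    for k,g in G.items():
        prof=B if 'bottle' in k else J
        for d in spotter.silhouettes(k,p):
            xy,i=fit(p,d['region'],prof,g)
            if np.hypot(*(xy-g))<.04: print(n,k,round(d['score'],2),np.round(xy,4),round(i,2))
    for k,g in {'tray_blue':(.56,-.26),'tray_white':(.495,.265)}.items():
        for d in spotter.silhouettes(k,p)[:1]:
            q,i=tray(p,d['region'],g); print(n,k,np.round(q[:2],4),round(np.degrees(q[2]),1),round(i,3))
            for s in (1,-1):
                c,sn=np.cos(q[2]),np.sin(q[2]); 
                # cross wall centre at y=+10 (=wall between 8 and 12)
                print('  wall candidates',s,np.round(proj(p,[q[0]-s*sn*.01,q[1]+s*c*.01,.018]),1),'small',np.round(proj(p,[q[0]-s*sn*.038,q[1]+s*c*.038,.004]),1))
    crop=cv2.resize(p['image'][140:270,130:490,::-1] if n=='top' else p['image'][110:280,110:500,::-1],None,fx=2,fy=2,interpolation=cv2.INTER_CUBIC);cv2.imwrite(f'pics/{n}c1.png',crop)
E
python3 m1.py
```

```text
top bottle_black 0.72 [0.5755 0.0668] 0.93
top bottle_green 0.94 [ 0.5743 -0.0781] 0.88
top jar_yellow 0.57 [0.4552 0.0754] 0.89
top jar_red 0.8 [ 0.4423 -0.0624] 0.94
top bottle_spare 0.57 [0.669  0.0504] 0.98
top jar_spare 0.84 [ 0.6743 -0.0553] 0.92
top tray_blue [ 0.5614 -0.2677] 73.4 0.955
  wall candidates 1 [445.5 201.8] small [439.7 215.5]
  wall candidates -1 [448.2 192.6] small [449.6 180.8]
top tray_white [0.4941 0.2592] 25.4 0.976
  wall candidates 1 [179.2 225.2] small [168.4 231.2]
  wall candidates -1 [188.7 221.1] small [203.7 216. ]
scene bottle_black 0.86 [0.5688 0.0701] 0.75
scene jar_yellow 0.85 [0.4567 0.0765] 0.94
scene jar_red 0.95 [ 0.444  -0.0611] 0.89
scene bottle_spare 0.69 [0.671  0.0511] 0.93
scene jar_spare 0.74 [ 0.676  -0.0538] 0.94
scene tray_blue [ 0.5628 -0.2675] -106.1 0.976
  wall candidates 1 [157.6 238.3] small [154.6 257. ]
  wall candidates -1 [161.  229.7] small [167.3 224. ]
scene tray_white [0.4957 0.2584] 25.3 0.973
  wall candidates 1 [444.6 157.8] small [453.1 158. ]
  wall candidates -1 [437.6 161.9] small [426.7 173.6]
```

View pics/topc1.png

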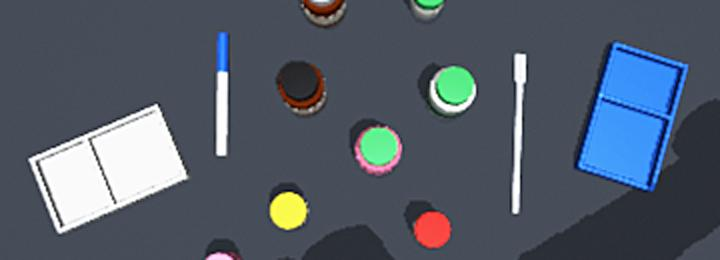

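View pics/scenec1.png

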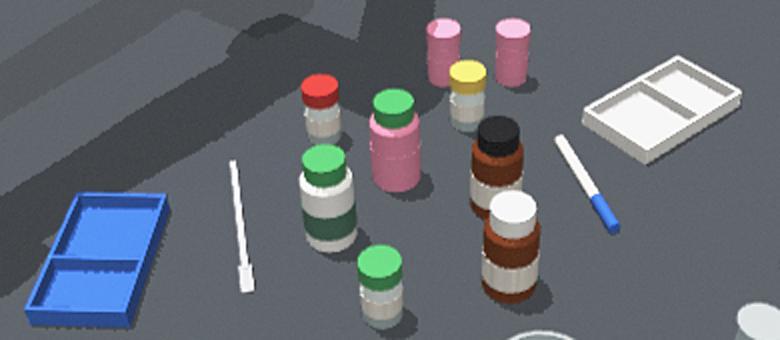

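Both trays' cross walls can be seen, so their directions are settled:
- **Blue:** yaw about -106°, smaller compartment towards +x.
- **White:** yaw about 25.4°, smaller compartment towards +y.

I'm setting out for the black bottle.

Call:
{"fn": "play_rows", "kwargs": {
  "commands": [
    {"fingers":-1,"tx":0.107,"ty":0.576,"tz":0.725,"ax":0.146,"ay":0,"az":0},
    {"fingers":-1,"tx":0.107,"ty":0.576,"tz":0.725,"ax":0.146,"ay":0,"az":0},
    {"fingers":-1,"tx":0.107,"ty":0.576,"tz":0.725,"ax":0.146,"ay":0,"az":0},
    {"fingers":-1,"tx":0.107,"ty":0.576,"tz":0.725,"ax":0.146,"ay":0,"az":0},
    {"fingers":-1,"tx":0.107,"ty":0.576,"tz":0.725,"ax":0.146,"ay":0,"az":0}
  ]
}}

```text
time_s: 2.22
tcp_pos: [0.3627, -0.378, 0.2184]
ee_rot: [[0.0, 0.004, 1.0], [-0.0, 1.0, -0.004], [-1.0, -0.0, 0.0]]
wrist_force: [1.0, 0.1, 0.0]
gripper_width: 1.002
```

Call:
{"fn": "play_rows", "kwargs": {
  "commands": [
    {"fingers":-1,"tx":0.08,"ty":0.593,"tz":0.282,"ax":0,"ay":0,"az":0},
    {"fingers":-1,"tx":0.08,"ty":0.593,"tz":0.282,"ax":0,"ay":0,"az":0},
    {"fingers":-1,"tx":0.08,"ty":0.593,"tz":0.282,"ax":0,"ay":0,"az":0},
    {"fingers":-1,"tx":0.08,"ty":0.593,"tz":0.282,"ax":0,"ay":0,"az":0},
    {"fingers":-1,"tx":0.08,"ty":0.593,"tz":0.282,"ax":0,"ay":0,"az":0}
  ]
}}

```text
time_s: 2.63
tcp_pos: [0.4517, -0.1908, 0.1935]
ee_rot: [[0.001, -0.0, 1.0], [-0.0, 1.0, 0.0], [-1.0, -0.0, 0.001]]
wrist_force: [1.9, -1.3, 0.4]
gripper_width: 0.998
```

```bash
cat > g.py <<'E'
import sys
from h import *
# usage: g.py x y z phi  -> shift/turn values from the measured pose
x,y,z,phi=map(float,sys.argv[1:]);s=r.sense();R=np.array(s['ee_rot']).reshape(3,3)
d=R.T@(np.array([x,y,z])-s['tcp_pos']);ph=np.degrees(np.arctan2(R[1,1],R[0,1]))
a=(phi-ph+180)%360-180
print('t',np.round(d/.75,3),'ax',round(-a/180,3),'phi',round(ph,1),'rows',round(max(np.linalg.norm(d)/.0417,abs(a)/7.16),1),'j',np.round(s['joints'],0),s['time_s'])
E
python3 g.py .574 .067 .16 90
```

```text
t [0.045 0.344 0.163] ax 0.0 phi 90.0 rows 6.9 j [ -4.  11. -22.   0. -56. -86.] 2.6333
```

Call:
{"fn": "play_rows", "kwargs": {
  "commands": [
    {"fingers":-1,"tx":0.045,"ty":0.344,"tz":0.163,"ax":0,"ay":0,"az":0},
    {"fingers":-1,"tx":0.045,"ty":0.344,"tz":0.163,"ax":0,"ay":0,"az":0},
    {"fingers":-1,"tx":0.045,"ty":0.344,"tz":0.163,"ax":0,"ay":0,"az":0},
    {"fingers":-1,"tx":0.045,"ty":0.344,"tz":0.163,"ax":0,"ay":0,"az":0},
    {"fingers":-1,"tx":0.045,"ty":0.344,"tz":0.163,"ax":0,"ay":0,"az":0}
  ]
}}

```text
time_s: 3.05
tcp_pos: [0.5403, -0.0036, 0.169]
ee_rot: [[0.001, -0.001, 1.0], [0.0, 1.0, 0.001], [-1.0, 0.0, 0.001]]
wrist_force: [0.8, -0.1, 0.3]
gripper_width: 1.004
```

```bash
python3 g.py .574 .067 .16 90
```

```text
t [0.012 0.094 0.045] ax 0.0 phi 90.0 rows 1.9 j [  17.   18.  -18.    0.  -55. -107.] 3.05
```

Call:
{"fn": "play_rows", "kwargs": {
  "commands": [
    {"fingers":-1,"tx":0.012,"ty":0.094,"tz":0.045,"ax":0,"ay":0,"az":0},
    {"fingers":-1,"tx":0.012,"ty":0.094,"tz":0.045,"ax":0,"ay":0,"az":0},
    {"fingers":-1,"tx":0.012,"ty":0.094,"tz":0.045,"ax":0,"ay":0,"az":0},
    {"fingers":-1,"tx":0.012,"ty":0.094,"tz":0.045,"ax":0,"ay":0,"az":0}
  ]
}}

```text
time_s: 3.38
tcp_pos: [0.5738, 0.0666, 0.1591]
ee_rot: [[-0.001, -0.003, 1.0], [-0.0, 1.0, 0.003], [-1.0, -0.0, -0.001]]
wrist_force: [-0.8, 0.7, -0.1]
gripper_width: 1.001
```

```bash
python3 g.py .574 .067 .05 90
```

```text
t [0.145 0.001 0.   ] ax 0.001 phi 90.2 rows 2.6 j [  23.   22.  -13.   -0.  -56. -113.] 3.3833
```

Call:
{"fn": "play_rows", "kwargs": {
  "commands": [
    {"fingers":-1,"tx":0.05,"ty":0,"tz":0,"ax":0,"ay":0,"az":0},
    {"fingers":-1,"tx":0.1,"ty":0,"tz":0,"ax":0,"ay":0,"az":0},
    {"fingers":-1,"tx":0.149,"ty":0,"tz":0,"ax":0,"ay":0,"az":0},
    {"fingers":-1,"tx":0.149,"ty":0,"tz":0,"ax":0,"ay":0,"az":0},
    {"fingers":0.3,"tx":0.149,"ty":0,"tz":0,"ax":0,"ay":0,"az":0}
  ]
}}

```text
time_s: 3.8
tcp_pos: [0.5723, 0.0633, 0.0472]
ee_rot: [[-0.004, 0.001, 1.0], [-0.002, 1.0, -0.001], [-1.0, -0.002, -0.004]]
wrist_force: [1.2, 0.5, 0.9]
gripper_width: 0.976
```

Call:
{"fn": "play_rows", "kwargs": {
  "commands": [
    {"fingers":1,"tx":0,"ty":0,"tz":0,"ax":0,"ay":0,"az":0},
    {"fingers":1,"tx":0,"ty":0,"tz":0,"ax":0,"ay":0,"az":0},
    {"fingers":1,"tx":0,"ty":0,"tz":0,"ax":0,"ay":0,"az":0},
    {"fingers":1,"tx":0,"ty":0,"tz":0,"ax":0,"ay":0,"az":0},
    {"fingers":1,"tx":0,"ty":0,"tz":0,"ax":0,"ay":0,"az":0}
  ]
}}

```text
time_s: 4.22
tcp_pos: [0.5741, 0.065, 0.0495]
ee_rot: [[0.002, -0.0, 1.0], [0.001, 1.0, 0.0], [-1.0, 0.001, 0.002]]
wrist_force: [-0.1, -0.3, 0.4]
gripper_width: 0.629
```

Call:
{"fn": "play_rows", "kwargs": {
  "commands": [
    {"fingers":1,"tx":0,"ty":0,"tz":0,"ax":0,"ay":0,"az":0},
    {"fingers":1,"tx":0,"ty":0,"tz":0,"ax":0,"ay":0,"az":0},
    {"fingers":1,"tx":0,"ty":0,"tz":0,"ax":0,"ay":0,"az":0},
    {"fingers":1,"tx":0,"ty":0,"tz":0,"ax":0,"ay":0,"az":0},
    {"fingers":1,"tx":0,"ty":0,"tz":0,"ax":0,"ay":0,"az":0}
  ]
}}

```text
time_s: 4.63
tcp_pos: [0.574, 0.0652, 0.0488]
ee_rot: [[0.001, -0.001, 1.0], [0.001, 1.0, 0.001], [-1.0, 0.0, 0.001]]
wrist_force: [-1.6, 2.3, 6.2]
gripper_width: 0.492
```

```bash
python3 g.py .574 .067 .165 90
```

```text
t [-0.155  0.002  0.   ] ax 0.0 phi 90.0 rows 2.8 j [  23.   29.  -19.    0.  -41. -113.] 4.6333
```

Call:
{"fn": "play_rows", "kwargs": {
  "commands": [
    {"fingers":1,"tx":-0.05,"ty":0,"tz":0,"ax":0,"ay":0,"az":0},
    {"fingers":1,"tx":-0.1,"ty":0,"tz":0,"ax":0,"ay":0,"az":0},
    {"fingers":1,"tx":-0.155,"ty":0,"tz":0,"ax":0,"ay":0,"az":0},
    {"fingers":1,"tx":-0.155,"ty":-0.04,"tz":0,"ax":0,"ay":0,"az":0},
    {"fingers":1,"tx":-0.155,"ty":-0.09,"tz":-0.01,"ax":0,"ay":0,"az":0}
  ]
}}

```text
time_s: 5.05
tcp_pos: [0.5683, -0.0014, 0.1668]
ee_rot: [[0.006, -0.004, 1.0], [0.002, 1.0, 0.004], [-1.0, 0.001, 0.006]]
wrist_force: [0.4, -0.4, -3.3]
gripper_width: 0.497
```

```bash
python3 g.py .535 -.26 .165 74
```

```text
t [ 0.002 -0.345 -0.046] ax 0.09 phi 90.2 rows 6.3 j [  16.   20.  -14.    0.  -55. -106.] 5.05
```

Call:
{"fn": "play_rows", "kwargs": {
  "commands": [
    {"fingers":1,"tx":0,"ty":-0.05,"tz":-0.006,"ax":0,"ay":0,"az":0},
    {"fingers":1,"tx":0,"ty":-0.1,"tz":-0.013,"ax":0,"ay":0,"az":0},
    {"fingers":1,"tx":0,"ty":-0.15,"tz":-0.02,"ax":0,"ay":0,"az":0},
    {"fingers":1,"tx":0,"ty":-0.2,"tz":-0.026,"ax":0,"ay":0,"az":0},
    {"fingers":1,"tx":0,"ty":-0.25,"tz":-0.033,"ax":0,"ay":0,"az":0}
  ]
}}

```text
time_s: 5.47
tcp_pos: [0.5398, -0.1919, 0.1632]
ee_rot: [[-0.003, -0.0, 1.0], [0.0, 1.0, 0.0], [-1.0, 0.0, -0.003]]
wrist_force: [1.1, -0.2, -1.3]
gripper_width: 0.496
```

Call:
{"fn": "play_rows", "kwargs": {
  "commands": [
    {"fingers":1,"tx":0,"ty":-0.05,"tz":-0.006,"ax":0,"ay":0,"az":0},
    {"fingers":1,"tx":0,"ty":-0.09,"tz":-0.013,"ax":0,"ay":0,"az":0},
    {"fingers":1,"tx":0,"ty":-0.094,"tz":-0.013,"ax":0,"ay":0,"az":0},
    {"fingers":1,"tx":0,"ty":-0.094,"tz":-0.013,"ax":0,"ay":0,"az":0}
  ]
}}

```text
time_s: 5.8
tcp_pos: [0.53, -0.2624, 0.1628]
ee_rot: [[-0.003, 0.004, 1.0], [0.001, 1.0, -0.004], [-1.0, 0.001, -0.003]]
wrist_force: [-0.8, -0.2, -1.3]
gripper_width: 0.495
```

```bash
cat > look.py <<'E'
import sys
from h import *
out=sys.argv[1]
a=viewer.capture('top')['image'];b=viewer.capture('scene')['image']
x0,x1,y0,y1=map(int,sys.argv[2:6]);u0,u1,v0,v1=map(int,sys.argv[6:10])
f=lambda i:cv2.resize(i,(390,int(390*i.shape[0]/i.shape[1])),interpolation=cv2.INTER_CUBIC)
A=f(a[y0:y1,x0:x1]);B=f(b[v0:v1,u0:u1]);H=max(len(A),len(B));C=np.zeros((H,780,3),np.uint8);C[:len(A),:390]=A;C[:len(B),390:]=B
cv2.imwrite(f'pics/{out}.png',C[:,:,::-1])
E
python3 g.py .535 -.26 .053 90; python3 look.py l1 360 560 100 280 60 260 80 280
```

```text
t [0.146 0.003 0.007] ax -0.001 phi 89.8 rows 2.6 j [-11.  23. -11.  -0. -57. -80.] 5.8
```

View pics/l1.png

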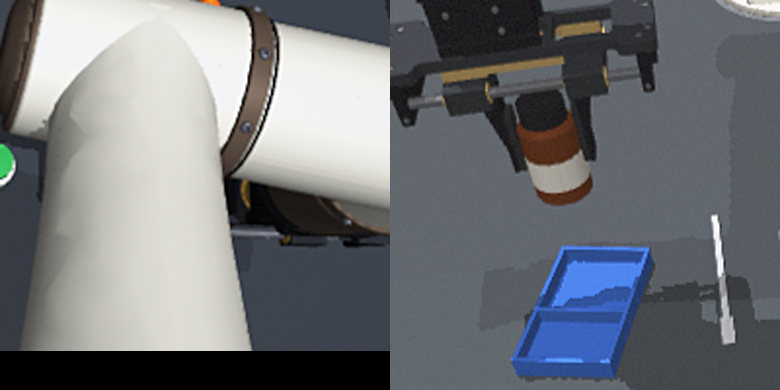

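Call:
{"fn": "play_rows", "kwargs": {
  "commands": [
    {"fingers":1,"tx":0.05,"ty":0.003,"tz":0.006,"ax":0,"ay":0,"az":0},
    {"fingers":1,"tx":0.1,"ty":0.003,"tz":0.006,"ax":0,"ay":0,"az":0},
    {"fingers":1,"tx":0.13,"ty":0.003,"tz":0.006,"ax":0,"ay":0,"az":0},
    {"fingers":1,"tx":0.149,"ty":0.003,"tz":0.006,"ax":0,"ay":0,"az":0},
    {"fingers":1,"tx":0.149,"ty":0.003,"tz":0.006,"ax":0,"ay":0,"az":0}
  ]
}}

```text
time_s: 6.32
tcp_pos: [0.5355, -0.2563, 0.0509]
ee_rot: [[-0.004, -0.003, 1.0], [0.001, 1.0, 0.003], [-1.0, 0.001, -0.004]]
wrist_force: [-0.5, -1.6, -0.6]
gripper_width: 0.5
```

Call:
{"fn": "play_rows", "kwargs": {
  "commands": [
    {"fingers":0.7,"tx":0,"ty":0,"tz":0,"ax":0,"ay":0,"az":0},
    {"fingers":-0.3,"tx":0,"ty":0,"tz":0,"ax":0,"ay":0,"az":0},
    {"fingers":-0.5,"tx":0,"ty":0,"tz":0,"ax":0,"ay":0,"az":0},
    {"fingers":-0.5,"tx":0,"ty":0,"tz":0,"ax":0,"ay":0,"az":0},
    {"fingers":-0.5,"tx":0,"ty":0,"tz":0,"ax":0,"ay":0,"az":0}
  ]
}}

```text
time_s: 6.73
tcp_pos: [0.5364, -0.2584, 0.0531]
ee_rot: [[0.001, -0.0, 1.0], [-0.0, 1.0, 0.0], [-1.0, -0.0, 0.001]]
wrist_force: [-0.4, -0.0, 0.4]
gripper_width: 0.7
```

Call:
{"fn": "play_rows", "kwargs": {
  "commands": [
    {"fingers":-0.5,"tx":-0.05,"ty":0,"tz":0,"ax":0,"ay":0,"az":0},
    {"fingers":-0.5,"tx":-0.1,"ty":0,"tz":0,"ax":0,"ay":0,"az":0},
    {"fingers":-0.5,"tx":-0.15,"ty":0.02,"tz":-0.01,"ax":0,"ay":0,"az":0},
    {"fingers":-0.5,"tx":-0.15,"ty":0.075,"tz":-0.025,"ax":0,"ay":0,"az":0},
    {"fingers":-0.5,"tx":-0.15,"ty":0.13,"tz":-0.04,"ax":0,"ay":0,"az":0}
  ]
}}

```text
time_s: 7.15
tcp_pos: [0.5079, -0.1632, 0.1681]
ee_rot: [[0.007, 0.003, 1.0], [-0.0, 1.0, -0.003], [-1.0, -0.0, 0.007]]
wrist_force: [-0.2, 2.2, -0.8]
gripper_width: 0.747
```

```bash
python3 g.py .456 .076 .155 90
```

```text
t [ 0.017  0.319 -0.07 ] ax -0.001 phi 89.8 rows 5.9 j [ -0.  17. -19.   0. -54. -90.] 7.15
```

Call:
{"fn": "play_rows", "kwargs": {
  "commands": [
    {"fingers":-0.5,"tx":0,"ty":0.32,"tz":-0.07,"ax":0,"ay":0,"az":0},
    {"fingers":-0.5,"tx":0,"ty":0.32,"tz":-0.07,"ax":0,"ay":0,"az":0},
    {"fingers":-0.5,"tx":0,"ty":0.32,"tz":-0.07,"ax":0,"ay":0,"az":0},
    {"fingers":-0.5,"tx":0,"ty":0.32,"tz":-0.07,"ax":0,"ay":0,"az":0},
    {"fingers":-0.5,"tx":0,"ty":0.32,"tz":-0.07,"ax":0,"ay":0,"az":0}
  ]
}}

```text
time_s: 7.57
tcp_pos: [0.4613, 0.0421, 0.1657]
ee_rot: [[0.001, 0.0, 1.0], [0.001, 1.0, -0.0], [-1.0, 0.001, 0.001]]
wrist_force: [0.7, 0.3, 0.5]
gripper_width: 0.753
```

Call:
{"fn": "play_rows", "kwargs": {
  "commands": [
    {"fingers":-0.5,"tx":0,"ty":0.053,"tz":-0.014,"ax":0,"ay":0,"az":0},
    {"fingers":-0.5,"tx":0,"ty":0.053,"tz":-0.014,"ax":0,"ay":0,"az":0},
    {"fingers":-0.5,"tx":0,"ty":0.053,"tz":-0.014,"ax":0,"ay":0,"az":0}
  ]
}}

```text
time_s: 7.82
tcp_pos: [0.4512, 0.0822, 0.1656]
ee_rot: [[0.001, -0.005, 1.0], [0.001, 1.0, 0.005], [-1.0, 0.001, 0.001]]
wrist_force: [0.5, -0.7, -1.0]
gripper_width: 0.753
```

```bash
python3 g.py .456 .076 .048 90; python3 look.py l2 360 560 100 280 60 450 80 280
```

```text
t [ 0.157 -0.008  0.006] ax 0.002 phi 90.3 rows 2.8 j [  31.   10.  -28.    0.  -51. -120.] 7.8167
```

View pics/l2.png

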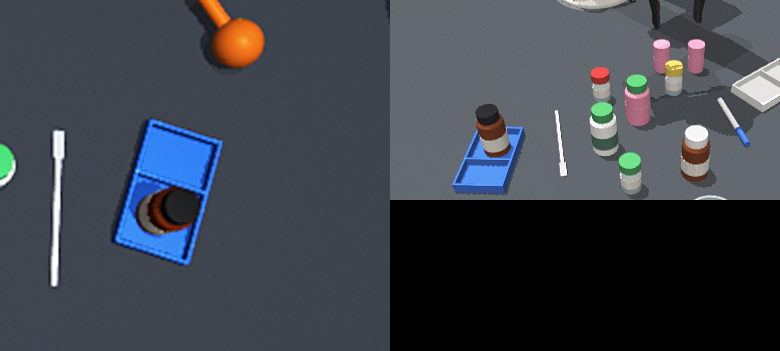

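Call:
{"fn": "play_rows", "kwargs": {
  "commands": [
    {"fingers":-0.5,"tx":0.05,"ty":-0.005,"tz":0.004,"ax":0,"ay":0,"az":0},
    {"fingers":-0.5,"tx":0.1,"ty":-0.005,"tz":0.004,"ax":0,"ay":0,"az":0},
    {"fingers":-0.5,"tx":0.154,"ty":-0.005,"tz":0.004,"ax":0,"ay":0,"az":0},
    {"fingers":-0.5,"tx":0.154,"ty":-0.005,"tz":0.004,"ax":0,"ay":0,"az":0},
    {"fingers":0,"tx":0.154,"ty":-0.005,"tz":0.004,"ax":0,"ay":0,"az":0}
  ]
}}

```text
time_s: 8.33
tcp_pos: [0.4537, 0.0743, 0.0482]
ee_rot: [[-0.005, 0.002, 1.0], [-0.003, 1.0, -0.002], [-1.0, -0.003, -0.005]]
wrist_force: [0.0, 0.4, 1.3]
gripper_width: 0.724
```

Call:
{"fn": "play_rows", "kwargs": {
  "commands": [
    {"fingers":1,"tx":0,"ty":0,"tz":0,"ax":0,"ay":0,"az":0},
    {"fingers":1,"tx":0,"ty":0,"tz":0,"ax":0,"ay":0,"az":0},
    {"fingers":1,"tx":0,"ty":0,"tz":0,"ax":0,"ay":0,"az":0},
    {"fingers":1,"tx":0,"ty":0,"tz":0,"ax":0,"ay":0,"az":0},
    {"fingers":1,"tx":0,"ty":0,"tz":0,"ax":0,"ay":0,"az":0}
  ]
}}

```text
time_s: 8.75
tcp_pos: [0.4552, 0.0767, 0.0511]
ee_rot: [[0.003, -0.0, 1.0], [0.002, 1.0, 0.0], [-1.0, 0.002, 0.003]]
wrist_force: [-0.3, -1.1, 2.7]
gripper_width: 0.383
```

Call:
{"fn": "play_rows", "kwargs": {
  "commands": [
    {"fingers":1,"tx":0,"ty":0,"tz":0,"ax":0,"ay":0,"az":0},
    {"fingers":1,"tx":0,"ty":0,"tz":0,"ax":0,"ay":0,"az":0},
    {"fingers":1,"tx":0,"ty":0,"tz":0,"ax":0,"ay":0,"az":0},
    {"fingers":1,"tx":0,"ty":0,"tz":0,"ax":0,"ay":0,"az":0}
  ]
}}

```text
time_s: 9.08
tcp_pos: [0.4555, 0.0768, 0.051]
ee_rot: [[0.003, -0.001, 1.0], [0.001, 1.0, 0.001], [-1.0, 0.001, 0.003]]
wrist_force: [-0.6, -0.9, 7.6]
gripper_width: 0.379
```

Call:
{"fn": "play_rows", "kwargs": {
  "commands": [
    {"fingers":1,"tx":-0.05,"ty":0,"tz":0,"ax":0,"ay":0,"az":0},
    {"fingers":1,"tx":-0.1,"ty":0,"tz":0,"ax":0,"ay":0,"az":0},
    {"fingers":1,"tx":-0.15,"ty":0,"tz":0,"ax":0,"ay":0,"az":0},
    {"fingers":1,"tx":-0.155,"ty":-0.04,"tz":0.015,"ax":0,"ay":0,"az":0},
    {"fingers":1,"tx":-0.155,"ty":-0.09,"tz":0.035,"ax":0,"ay":0,"az":0}
  ]
}}

```text
time_s: 9.5
tcp_pos: [0.4824, 0.0105, 0.1696]
ee_rot: [[0.008, -0.006, 1.0], [0.003, 1.0, 0.006], [-1.0, 0.003, 0.008]]
wrist_force: [0.9, 0.2, -0.7]
gripper_width: 0.373
```

```bash
python3 g.py .5985 -.278 .166 90
```

```text
t [ 0.005 -0.386  0.153] ax 0.002 phi 90.3 rows 7.5 j [  21.   12.  -25.   -0.  -52. -110.] 9.5
```

Call:
{"fn": "play_rows", "kwargs": {
  "commands": [
    {"fingers":1,"tx":0,"ty":-0.05,"tz":0.02,"ax":0,"ay":0,"az":0},
    {"fingers":1,"tx":0,"ty":-0.1,"tz":0.04,"ax":0,"ay":0,"az":0},
    {"fingers":1,"tx":0,"ty":-0.15,"tz":0.06,"ax":0,"ay":0,"az":0},
    {"fingers":1,"tx":0,"ty":-0.2,"tz":0.08,"ax":0,"ay":0,"az":0},
    {"fingers":1,"tx":0,"ty":-0.25,"tz":0.1,"ax":0,"ay":0,"az":0}
  ]
}}

```text
time_s: 9.92
tcp_pos: [0.5559, -0.1803, 0.1658]
ee_rot: [[-0.0, -0.0, 1.0], [0.0, 1.0, 0.0], [-1.0, 0.0, -0.0]]
wrist_force: [0.9, 1.5, -1.0]
gripper_width: 0.376
```

Call:
{"fn": "play_rows", "kwargs": {
  "commands": [
    {"fingers":1,"tx":0,"ty":-0.05,"tz":0.02,"ax":0,"ay":0,"az":0},
    {"fingers":1,"tx":0,"ty":-0.1,"tz":0.04,"ax":0,"ay":0,"az":0},
    {"fingers":1,"tx":0,"ty":-0.136,"tz":0.053,"ax":0,"ay":0,"az":0},
    {"fingers":1,"tx":0,"ty":-0.136,"tz":0.053,"ax":0,"ay":0,"az":0},
    {"fingers":1,"tx":0,"ty":-0.136,"tz":0.053,"ax":0,"ay":0,"az":0}
  ]
}}

```text
time_s: 10.33
tcp_pos: [0.595, -0.2818, 0.1645]
ee_rot: [[-0.002, 0.003, 1.0], [0.001, 1.0, -0.003], [-1.0, 0.001, -0.002]]
wrist_force: [-0.5, 0.9, -0.5]
gripper_width: 0.379
```

```bash
python3 g.py .5985 -.278 .055 90
```

```text
t [0.146 0.005 0.005] ax -0.001 phi 89.8 rows 2.6 j [-11.  29.  -0.  -0. -61. -79.] 10.3333
```

Call:
{"fn": "play_rows", "kwargs": {
  "commands": [
    {"fingers":1,"tx":0.05,"ty":0.004,"tz":0.004,"ax":0,"ay":0,"az":0},
    {"fingers":1,"tx":0.1,"ty":0.004,"tz":0.004,"ax":0,"ay":0,"az":0},
    {"fingers":1,"tx":0.13,"ty":0.004,"tz":0.004,"ax":0,"ay":0,"az":0},
    {"fingers":1,"tx":0.149,"ty":0.004,"tz":0.004,"ax":0,"ay":0,"az":0},
    {"fingers":1,"tx":0.149,"ty":0.004,"tz":0.004,"ax":0,"ay":0,"az":0}
  ]
}}

```text
time_s: 10.75
tcp_pos: [0.5975, -0.2762, 0.0532]
ee_rot: [[-0.003, -0.002, 1.0], [0.0, 1.0, 0.002], [-1.0, 0.0, -0.003]]
wrist_force: [-0.4, -0.1, -0.6]
gripper_width: 0.375
```

Call:
{"fn": "play_rows", "kwargs": {
  "commands": [
    {"fingers":0.4,"tx":0,"ty":0,"tz":0,"ax":0,"ay":0,"az":0},
    {"fingers":-0.3,"tx":0,"ty":0,"tz":0,"ax":0,"ay":0,"az":0},
    {"fingers":-0.4,"tx":0,"ty":0,"tz":0,"ax":0,"ay":0,"az":0},
    {"fingers":-0.4,"tx":0,"ty":0,"tz":0,"ax":0,"ay":0,"az":0},
    {"fingers":-0.4,"tx":0,"ty":0,"tz":0,"ax":0,"ay":0,"az":0}
  ]
}}

```text
time_s: 11.17
tcp_pos: [0.5988, -0.2773, 0.0546]
ee_rot: [[0.001, -0.0, 1.0], [-0.0, 1.0, 0.0], [-1.0, -0.0, 0.001]]
wrist_force: [-0.5, -0.2, -0.0]
gripper_width: 0.593
```

Call:
{"fn": "play_rows", "kwargs": {
  "commands": [
    {"fingers":-0.6,"tx":-0.05,"ty":0,"tz":0,"ax":0,"ay":0,"az":0},
    {"fingers":-0.6,"tx":-0.1,"ty":0,"tz":0,"ax":0,"ay":0,"az":0},
    {"fingers":-0.6,"tx":-0.15,"ty":0,"tz":0,"ax":0,"ay":0,"az":0},
    {"fingers":-0.6,"tx":-0.15,"ty":0.05,"tz":-0.004,"ax":-0.04,"ay":0,"az":0},
    {"fingers":-0.6,"tx":-0.15,"ty":0.1,"tz":-0.01,"ax":-0.08,"ay":0,"az":0}
  ]
}}

```text
time_s: 11.58
tcp_pos: [0.5927, -0.2035, 0.17]
ee_rot: [[0.008, -0.25, 0.968], [-0.001, 0.968, 0.25], [-1.0, -0.003, 0.007]]
wrist_force: [0.1, 1.6, -0.3]
gripper_width: 0.791
```

```bash
python3 g.py .574 -.078 .165 205.4
```

```text
t [0.006 0.168 0.018] ax -0.561 phi 104.5 rows 14.1 j [ -4.  25.  -5.   0. -59. -71.] 11.5833
```

Call:
{"fn": "play_rows", "kwargs": {
  "commands": [
    {"fingers":-0.6,"tx":0,"ty":0.168,"tz":0.018,"ax":-0.561,"ay":0,"az":0},
    {"fingers":-0.6,"tx":0,"ty":0.168,"tz":0.018,"ax":-0.561,"ay":0,"az":0},
    {"fingers":-0.6,"tx":0,"ty":0.168,"tz":0.018,"ax":-0.561,"ay":0,"az":0},
    {"fingers":-0.6,"tx":0,"ty":0.168,"tz":0.018,"ax":-0.561,"ay":0,"az":0},
    {"fingers":-0.6,"tx":0,"ty":0.168,"tz":0.018,"ax":-0.561,"ay":0,"az":0}
  ]
}}

```text
time_s: 12.0
tcp_pos: [0.5727, -0.0744, 0.1673]
ee_rot: [[0.001, -0.774, 0.633], [0.0, 0.633, 0.774], [-1.0, -0.001, 0.001]]
wrist_force: [0.2, 0.6, 0.0]
gripper_width: 0.796
```

Call:
{"fn": "play_rows", "kwargs": {
  "commands": [
    {"fingers":-0.6,"tx":0,"ty":0,"tz":0,"ax":-0.2,"ay":0,"az":0},
    {"fingers":-0.6,"tx":0,"ty":0,"tz":0,"ax":-0.2,"ay":0,"az":0},
    {"fingers":-0.6,"tx":0,"ty":0,"tz":0,"ax":-0.2,"ay":0,"az":0},
    {"fingers":-0.6,"tx":0,"ty":0,"tz":0,"ax":-0.2,"ay":0,"az":0},
    {"fingers":-0.6,"tx":0,"ty":0,"tz":0,"ax":-0.2,"ay":0,"az":0}
  ]
}}

```text
time_s: 12.42
tcp_pos: [0.5729, -0.0771, 0.1669]
ee_rot: [[0.0, -0.998, 0.064], [0.0, 0.064, 0.998], [-1.0, -0.0, 0.0]]
wrist_force: [-0.9, -0.2, 0.0]
gripper_width: 0.799
```

```bash
python3 g.py .574 -.078 .165 205.4
```

```text
t [ 0.002 -0.002 -0.001] ax -0.162 phi 176.3 rows 4.1 j [  8.  21. -12.  -0. -56. -12.] 12.4167
```

Call:
{"fn": "play_rows", "kwargs": {
  "commands": [
    {"fingers":-0.6,"tx":0,"ty":0,"tz":0,"ax":-0.162,"ay":0,"az":0},
    {"fingers":-0.6,"tx":0,"ty":0,"tz":0,"ax":-0.162,"ay":0,"az":0},
    {"fingers":-0.6,"tx":0,"ty":0,"tz":0,"ax":-0.162,"ay":0,"az":0},
    {"fingers":-0.6,"tx":0,"ty":0,"tz":0,"ax":-0.162,"ay":0,"az":0},
    {"fingers":-0.6,"tx":0,"ty":0,"tz":0,"ax":-0.162,"ay":0,"az":0}
  ]
}}

```text
time_s: 12.83
tcp_pos: [0.5729, -0.0772, 0.1668]
ee_rot: [[0.0, -0.904, -0.426], [0.0, -0.426, 0.904], [-1.0, -0.0, -0.0]]
wrist_force: [-0.5, -0.2, -0.3]
gripper_width: 0.801
```

```bash
python3 g.py .574 -.078 .05 205.4;  python3 look.py l3 260 560 100 280 60 450 80 280
```

```text
t [ 0.156 -0.001 -0.002] ax -0.001 phi -154.8 rows 2.8 j [  8.  21. -12.  -0. -56.  17.] 12.8333
```

View pics/l3.png

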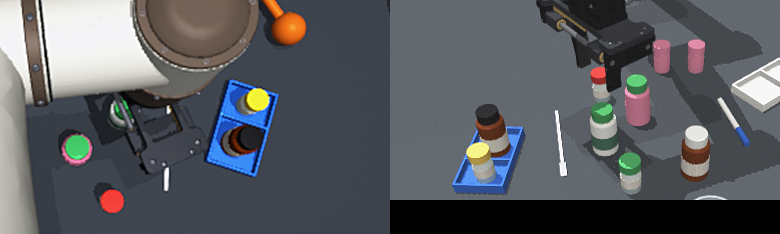

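Call:
{"fn": "play_rows", "kwargs": {
  "commands": [
    {"fingers":-0.6,"tx":0.05,"ty":0,"tz":0,"ax":0,"ay":0,"az":0},
    {"fingers":-0.6,"tx":0.1,"ty":0,"tz":0,"ax":0,"ay":0,"az":0},
    {"fingers":-0.6,"tx":0.157,"ty":0,"tz":0,"ax":0,"ay":0,"az":0},
    {"fingers":-0.6,"tx":0.157,"ty":0,"tz":0,"ax":0,"ay":0,"az":0},
    {"fingers":0.2,"tx":0.157,"ty":0,"tz":0,"ax":0,"ay":0,"az":0}
  ]
}}

```text
time_s: 13.35
tcp_pos: [0.5715, -0.0775, 0.0471]
ee_rot: [[-0.006, -0.906, -0.423], [-0.001, -0.423, 0.906], [-1.0, 0.006, 0.001]]
wrist_force: [0.1, -0.4, 0.0]
gripper_width: 0.773
```

Call:
{"fn": "play_rows", "kwargs": {
  "commands": [
    {"fingers":1,"tx":0,"ty":0,"tz":0,"ax":0,"ay":0,"az":0},
    {"fingers":1,"tx":0,"ty":0,"tz":0,"ax":0,"ay":0,"az":0},
    {"fingers":1,"tx":0,"ty":0,"tz":0,"ax":0,"ay":0,"az":0},
    {"fingers":1,"tx":0,"ty":0,"tz":0,"ax":0,"ay":0,"az":0},
    {"fingers":1,"tx":0,"ty":0,"tz":0,"ax":0,"ay":0,"az":0}
  ]
}}

```text
time_s: 13.77
tcp_pos: [0.5745, -0.077, 0.0511]
ee_rot: [[0.005, -0.905, -0.425], [0.0, -0.425, 0.905], [-1.0, -0.004, -0.002]]
wrist_force: [-1.1, 1.2, 5.7]
gripper_width: 0.498
```

Call:
{"fn": "play_rows", "kwargs": {
  "commands": [
    {"fingers":1,"tx":0,"ty":0,"tz":0,"ax":0,"ay":0,"az":0},
    {"fingers":1,"tx":0,"ty":0,"tz":0,"ax":0,"ay":0,"az":0},
    {"fingers":1,"tx":0,"ty":0,"tz":0,"ax":0,"ay":0,"az":0},
    {"fingers":1,"tx":0,"ty":0,"tz":0,"ax":0,"ay":0,"az":0}
  ]
}}

```text
time_s: 14.1
tcp_pos: [0.5745, -0.077, 0.0511]
ee_rot: [[0.004, -0.905, -0.425], [0.0, -0.425, 0.905], [-1.0, -0.004, -0.002]]
wrist_force: [-1.0, 0.6, 7.5]
gripper_width: 0.493
```

Call:
{"fn": "play_rows", "kwargs": {
  "commands": [
    {"fingers":1,"tx":-0.05,"ty":0,"tz":0,"ax":0,"ay":0,"az":0},
    {"fingers":1,"tx":-0.1,"ty":0,"tz":0,"ax":0,"ay":0,"az":0},
    {"fingers":1,"tx":-0.155,"ty":0,"tz":0,"ax":0,"ay":0,"az":0},
    {"fingers":1,"tx":-0.16,"ty":0,"tz":0,"ax":0,"ay":0,"az":0},
    {"fingers":1,"tx":-0.16,"ty":0,"tz":0,"ax":0,"ay":0,"az":0}
  ]
}}

```text
time_s: 14.52
tcp_pos: [0.5745, -0.077, 0.1726]
ee_rot: [[0.008, -0.905, -0.424], [0.001, -0.424, 0.906], [-1.0, -0.007, -0.002]]
wrist_force: [0.3, -0.1, -2.1]
gripper_width: 0.5
```

```bash
python3 g.py .507 .2337 .169 205.4
```

```text
t [ 0.005 -0.094  0.413] ax -0.002 phi -154.9 rows 7.6 j [  8.  21. -12.   0. -57.  17.] 14.5167
```

Call:
{"fn": "play_rows", "kwargs": {
  "commands": [
    {"fingers":1,"tx":0,"ty":-0.011,"tz":0.05,"ax":0,"ay":0,"az":0},
    {"fingers":1,"tx":0,"ty":-0.022,"tz":0.1,"ax":0,"ay":0,"az":0},
    {"fingers":1,"tx":0,"ty":-0.034,"tz":0.15,"ax":0,"ay":0,"az":0},
    {"fingers":1,"tx":0,"ty":-0.045,"tz":0.2,"ax":0,"ay":0,"az":0},
    {"fingers":1,"tx":0,"ty":-0.056,"tz":0.25,"ax":0,"ay":0,"az":0}
  ]
}}

```text
time_s: 14.93
tcp_pos: [0.5294, 0.1114, 0.167]
ee_rot: [[-0.004, -0.906, -0.423], [-0.001, -0.423, 0.906], [-1.0, 0.004, 0.001]]
wrist_force: [0.2, 0.6, -1.1]
gripper_width: 0.498
```

Call:
{"fn": "play_rows", "kwargs": {
  "commands": [
    {"fingers":1,"tx":0,"ty":-0.011,"tz":0.05,"ax":0,"ay":0,"az":0},
    {"fingers":1,"tx":0,"ty":-0.022,"tz":0.1,"ax":0,"ay":0,"az":0},
    {"fingers":1,"tx":0,"ty":-0.034,"tz":0.145,"ax":0,"ay":0,"az":0},
    {"fingers":1,"tx":0,"ty":-0.038,"tz":0.163,"ax":0,"ay":0,"az":0},
    {"fingers":1,"tx":0,"ty":-0.038,"tz":0.163,"ax":0,"ay":0,"az":0}
  ]
}}

```text
time_s: 15.35
tcp_pos: [0.5039, 0.2356, 0.1671]
ee_rot: [[-0.002, -0.904, -0.428], [-0.001, -0.428, 0.904], [-1.0, 0.003, -0.0]]
wrist_force: [0.8, -0.1, -0.8]
gripper_width: 0.502
```

```bash
python3 g.py .507 .2337 .055 205.4; python3 look.py l4 130 330 150 330 340 540 80 280
```

```text
t [ 0.149 -0.003 -0.004] ax -0.0 phi -154.7 rows 2.7 j [ 42.  19. -15.  -0. -56. -16.] 15.35
```

View pics/l4.png

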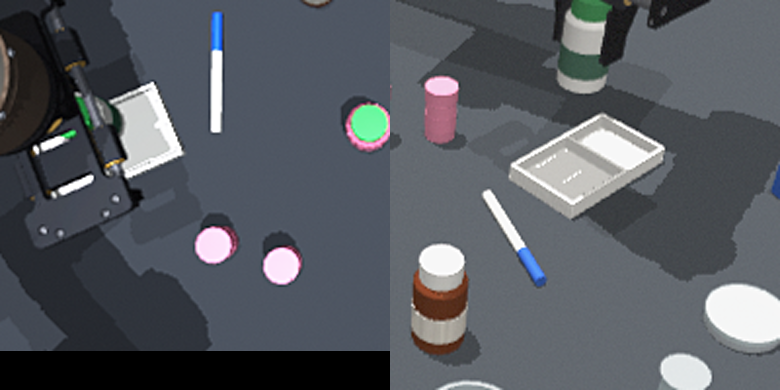

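Call:
{"fn": "play_rows", "kwargs": {
  "commands": [
    {"fingers":1,"tx":0.05,"ty":-0.002,"tz":-0.003,"ax":0,"ay":0,"az":0},
    {"fingers":1,"tx":0.1,"ty":-0.002,"tz":-0.003,"ax":0,"ay":0,"az":0},
    {"fingers":1,"tx":0.135,"ty":-0.002,"tz":-0.003,"ax":0,"ay":0,"az":0},
    {"fingers":1,"tx":0.154,"ty":-0.002,"tz":-0.003,"ax":0,"ay":0,"az":0},
    {"fingers":1,"tx":0.154,"ty":-0.002,"tz":-0.003,"ax":0,"ay":0,"az":0}
  ]
}}

```text
time_s: 15.87
tcp_pos: [0.5065, 0.2286, 0.0513]
ee_rot: [[-0.005, -0.906, -0.422], [-0.005, -0.422, 0.906], [-1.0, 0.006, -0.002]]
wrist_force: [0.0, -0.1, -1.4]
gripper_width: 0.501
```

Call:
{"fn": "play_rows", "kwargs": {
  "commands": [
    {"fingers":0.7,"tx":0,"ty":0,"tz":0,"ax":0,"ay":0,"az":0},
    {"fingers":-0.2,"tx":0,"ty":0,"tz":0,"ax":0,"ay":0,"az":0},
    {"fingers":-0.4,"tx":0,"ty":0,"tz":0,"ax":0,"ay":0,"az":0},
    {"fingers":-0.4,"tx":0,"ty":0,"tz":0,"ax":0,"ay":0,"az":0},
    {"fingers":-0.4,"tx":0,"ty":0,"tz":0,"ax":0,"ay":0,"az":0}
  ]
}}

```text
time_s: 16.28
tcp_pos: [0.508, 0.2317, 0.0538]
ee_rot: [[0.001, -0.906, -0.424], [0.001, -0.424, 0.906], [-1.0, -0.001, 0.0]]
wrist_force: [0.9, -0.4, -0.1]
gripper_width: 0.67
```

Call:
{"fn": "play_rows", "kwargs": {
  "commands": [
    {"fingers":-0.4,"tx":-0.05,"ty":0,"tz":0,"ax":0,"ay":0,"az":0},
    {"fingers":-0.4,"tx":-0.1,"ty":0,"tz":0,"ax":0,"ay":0,"az":0},
    {"fingers":-0.4,"tx":-0.155,"ty":0,"tz":0,"ax":0,"ay":0,"az":0},
    {"fingers":-0.4,"tx":-0.155,"ty":0,"tz":0,"ax":0,"ay":0,"az":0}
  ]
}}

```text
time_s: 16.62
tcp_pos: [0.5121, 0.2345, 0.1788]
ee_rot: [[0.015, -0.904, -0.426], [0.009, -0.426, 0.904], [-1.0, -0.018, 0.002]]
wrist_force: [1.0, 1.2, 1.9]
gripper_width: 0.697
```

```bash
python3 g.py .443 -.062 .165 205.4
```

```text
t [ 0.013  0.252 -0.318] ax -0.001 phi -154.8 rows 7.3 j [ 41.  19. -14.   0. -56. -16.] 16.6167
```

Call:
{"fn": "play_rows", "kwargs": {
  "commands": [
    {"fingers":-0.4,"tx":0,"ty":0.249,"tz":-0.318,"ax":0,"ay":0,"az":0},
    {"fingers":-0.4,"tx":0,"ty":0.249,"tz":-0.318,"ax":0,"ay":0,"az":0},
    {"fingers":-0.4,"tx":0,"ty":0.249,"tz":-0.318,"ax":0,"ay":0,"az":0},
    {"fingers":-0.4,"tx":0,"ty":0.249,"tz":-0.318,"ax":0,"ay":0,"az":0},
    {"fingers":-0.4,"tx":0,"ty":0.249,"tz":-0.318,"ax":0,"ay":0,"az":0}
  ]
}}

```text
time_s: 17.03
tcp_pos: [0.4601, 0.0273, 0.1699]
ee_rot: [[0.001, -0.905, -0.425], [0.0, -0.425, 0.905], [-1.0, -0.001, -0.0]]
wrist_force: [1.0, 0.0, 0.4]
gripper_width: 0.703
```

```bash
python3 g.py .443 -.062 .165 205.4
```

```text
t [ 0.006  0.071 -0.098] ax -0.001 phi -154.8 rows 2.2 j [ 24.  10. -28.   0. -52.   1.] 17.0333
```

Call:
{"fn": "play_rows", "kwargs": {
  "commands": [
    {"fingers":-0.4,"tx":0,"ty":0.07,"tz":-0.097,"ax":0,"ay":0,"az":0},
    {"fingers":-0.4,"tx":0,"ty":0.07,"tz":-0.097,"ax":0,"ay":0,"az":0},
    {"fingers":-0.4,"tx":0,"ty":0.07,"tz":-0.097,"ax":0,"ay":0,"az":0},
    {"fingers":-0.4,"tx":0,"ty":0.07,"tz":-0.097,"ax":0,"ay":0,"az":0},
    {"fingers":-0.4,"tx":0,"ty":0.07,"tz":-0.097,"ax":0,"ay":0,"az":0}
  ]
}}

```text
time_s: 17.45
tcp_pos: [0.4445, -0.0595, 0.1699]
ee_rot: [[0.001, -0.906, -0.423], [0.0, -0.423, 0.906], [-1.0, -0.001, -0.0]]
wrist_force: [-0.4, 0.7, -0.1]
gripper_width: 0.698
```

```bash
python3 g.py .443 -.062 .05 205.4; python3 look.py l5 130 330 150 330 240 500 80 280
```

```text
t [ 0.16   0.003 -0.002] ax -0.002 phi -155.0 rows 2.9 j [ 13.   9. -29.   0. -52.  12.] 17.45
```

View pics/l5.png

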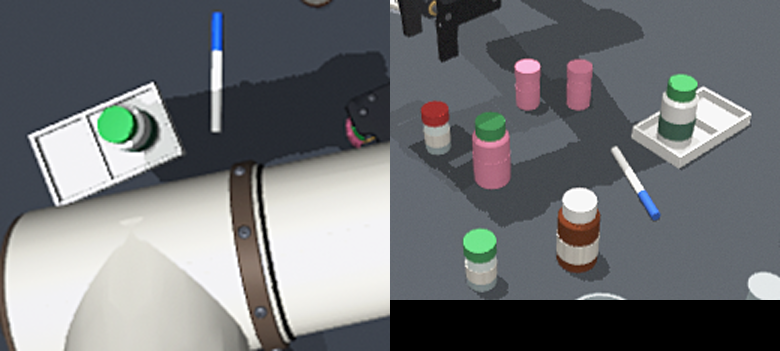

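Call:
{"fn": "play_rows", "kwargs": {
  "commands": [
    {"fingers":-0.4,"tx":0.05,"ty":0.003,"tz":-0.002,"ax":0,"ay":0,"az":0},
    {"fingers":-0.4,"tx":0.1,"ty":0.003,"tz":-0.002,"ax":0,"ay":0,"az":0},
    {"fingers":-0.4,"tx":0.159,"ty":0.003,"tz":-0.002,"ax":0,"ay":0,"az":0},
    {"fingers":-0.4,"tx":0.159,"ty":0.003,"tz":-0.002,"ax":0,"ay":0,"az":0},
    {"fingers":0,"tx":0.159,"ty":0.003,"tz":-0.002,"ax":0,"ay":0,"az":0}
  ]
}}

```text
time_s: 17.97
tcp_pos: [0.4419, -0.061, 0.0487]
ee_rot: [[-0.006, -0.904, -0.427], [-0.002, -0.427, 0.904], [-1.0, 0.006, 0.001]]
wrist_force: [0.1, -0.7, -0.8]
gripper_width: 0.677
```

Call:
{"fn": "play_rows", "kwargs": {
  "commands": [
    {"fingers":1,"tx":0,"ty":0,"tz":0,"ax":0,"ay":0,"az":0},
    {"fingers":1,"tx":0,"ty":0,"tz":0,"ax":0,"ay":0,"az":0},
    {"fingers":1,"tx":0,"ty":0,"tz":0,"ax":0,"ay":0,"az":0},
    {"fingers":1,"tx":0,"ty":0,"tz":0,"ax":0,"ay":0,"az":0},
    {"fingers":1,"tx":0,"ty":0,"tz":0,"ax":0,"ay":0,"az":0}
  ]
}}

```text
time_s: 18.38
tcp_pos: [0.4438, -0.0615, 0.052]
ee_rot: [[0.004, -0.905, -0.425], [0.001, -0.425, 0.905], [-1.0, -0.003, -0.001]]
wrist_force: [-1.5, 0.0, 6.3]
gripper_width: 0.378
```

Call:
{"fn": "play_rows", "kwargs": {
  "commands": [
    {"fingers":1,"tx":0,"ty":0,"tz":0,"ax":0,"ay":0,"az":0},
    {"fingers":1,"tx":0,"ty":0,"tz":0,"ax":0,"ay":0,"az":0},
    {"fingers":1,"tx":0,"ty":0,"tz":0,"ax":0,"ay":0,"az":0},
    {"fingers":1,"tx":0,"ty":0,"tz":0,"ax":0,"ay":0,"az":0}
  ]
}}

```text
time_s: 18.72
tcp_pos: [0.4439, -0.0617, 0.052]
ee_rot: [[0.003, -0.905, -0.425], [0.0, -0.425, 0.905], [-1.0, -0.003, -0.001]]
wrist_force: [-2.8, 0.3, 7.9]
gripper_width: 0.373
```

Call:
{"fn": "play_rows", "kwargs": {
  "commands": [
    {"fingers":1,"tx":-0.05,"ty":0,"tz":0,"ax":0,"ay":0,"az":0},
    {"fingers":1,"tx":-0.1,"ty":0,"tz":0,"ax":0,"ay":0,"az":0},
    {"fingers":1,"tx":-0.155,"ty":0,"tz":0,"ax":0,"ay":0,"az":0},
    {"fingers":1,"tx":-0.16,"ty":0,"tz":0,"ax":0,"ay":0,"az":0},
    {"fingers":1,"tx":-0.16,"ty":0,"tz":0,"ax":0,"ay":0,"az":0}
  ]
}}

```text
time_s: 19.13
tcp_pos: [0.4446, -0.0614, 0.1736]
ee_rot: [[0.008, -0.905, -0.424], [0.002, -0.424, 0.906], [-1.0, -0.008, -0.002]]
wrist_force: [0.8, -1.2, -1.0]
gripper_width: 0.379
```

```bash
python3 g.py .4787 .2933 .169 205.4
```

```text
t [ 0.007 -0.242  0.409] ax -0.002 phi -154.9 rows 8.5 j [ 13.   8. -29.   0. -52.  12.] 19.1333
```

Call:
{"fn": "play_rows", "kwargs": {
  "commands": [
    {"fingers":1,"tx":0,"ty":-0.024,"tz":0.041,"ax":0,"ay":0,"az":0},
    {"fingers":1,"tx":0,"ty":-0.05,"tz":0.085,"ax":0,"ay":0,"az":0},
    {"fingers":1,"tx":0,"ty":-0.077,"tz":0.13,"ax":0,"ay":0,"az":0},
    {"fingers":1,"tx":0,"ty":-0.104,"tz":0.175,"ax":0,"ay":0,"az":0},
    {"fingers":1,"tx":0,"ty":-0.131,"tz":0.22,"ax":0,"ay":0,"az":0}
  ]
}}

```text
time_s: 19.55
tcp_pos: [0.4605, 0.1305, 0.1688]
ee_rot: [[-0.003, -0.906, -0.424], [-0.001, -0.424, 0.906], [-1.0, 0.003, 0.0]]
wrist_force: [0.6, -0.6, -0.7]
gripper_width: 0.379
```

Call:
{"fn": "play_rows", "kwargs": {
  "commands": [
    {"fingers":1,"tx":0,"ty":-0.027,"tz":0.045,"ax":0,"ay":0,"az":0},
    {"fingers":1,"tx":0,"ty":-0.054,"tz":0.09,"ax":0,"ay":0,"az":0},
    {"fingers":1,"tx":0,"ty":-0.081,"tz":0.135,"ax":0,"ay":0,"az":0},
    {"fingers":1,"tx":0,"ty":-0.104,"tz":0.175,"ax":0,"ay":0,"az":0},
    {"fingers":1,"tx":0,"ty":-0.111,"tz":0.189,"ax":0,"ay":0,"az":0}
  ]
}}

```text
time_s: 19.97
tcp_pos: [0.4769, 0.2969, 0.1682]
ee_rot: [[-0.001, -0.904, -0.427], [-0.001, -0.427, 0.904], [-1.0, 0.001, -0.0]]
wrist_force: [0.2, -1.0, -0.2]
gripper_width: 0.379
```

Call:
{"fn": "play_rows", "kwargs": {
  "commands": [
    {"fingers":1,"tx":0,"ty":0,"tz":0,"ax":0,"ay":0,"az":0},
    {"fingers":1,"tx":0,"ty":0,"tz":0,"ax":0,"ay":0,"az":0},
    {"fingers":1,"tx":0,"ty":0,"tz":0,"ax":0,"ay":0,"az":0}
  ]
}}

```text
time_s: 20.22
tcp_pos: [0.4762, 0.2917, 0.1691]
ee_rot: [[-0.002, -0.906, -0.424], [-0.002, -0.424, 0.906], [-1.0, 0.003, -0.001]]
wrist_force: [-0.1, 0.7, -0.6]
gripper_width: 0.381
```

```bash
python3 g.py .4787 .2933 .056 205.4
```

```text
t [ 0.151 -0.004  0.001] ax -0.002 phi -154.9 rows 2.7 j [ 48.  19. -15.  -0. -56. -23.] 20.2167
```

Call:
{"fn": "play_rows", "kwargs": {
  "commands": [
    {"fingers":1,"tx":0.05,"ty":-0.003,"tz":0.001,"ax":0,"ay":0,"az":0},
    {"fingers":1,"tx":0.1,"ty":-0.003,"tz":0.001,"ax":0,"ay":0,"az":0},
    {"fingers":1,"tx":0.135,"ty":-0.003,"tz":0.001,"ax":0,"ay":0,"az":0},
    {"fingers":1,"tx":0.154,"ty":-0.003,"tz":0.001,"ax":0,"ay":0,"az":0},
    {"fingers":1,"tx":0.154,"ty":-0.003,"tz":0.001,"ax":0,"ay":0,"az":0}
  ]
}}

```text
time_s: 20.63
tcp_pos: [0.4772, 0.2914, 0.0528]
ee_rot: [[-0.005, -0.906, -0.423], [-0.005, -0.423, 0.906], [-1.0, 0.006, -0.002]]
wrist_force: [0.8, -0.4, -0.2]
gripper_width: 0.372
```

Call:
{"fn": "play_rows", "kwargs": {
  "commands": [
    {"fingers":0.5,"tx":0,"ty":0,"tz":0,"ax":0,"ay":0,"az":0},
    {"fingers":-0.2,"tx":0,"ty":0,"tz":0,"ax":0,"ay":0,"az":0},
    {"fingers":-0.2,"tx":0,"ty":0,"tz":0,"ax":0,"ay":0,"az":0},
    {"fingers":-0.2,"tx":0,"ty":0,"tz":0,"ax":0,"ay":0,"az":0},
    {"fingers":-0.2,"tx":0,"ty":0,"tz":0,"ax":0,"ay":0,"az":0}
  ]
}}

```text
time_s: 21.05
tcp_pos: [0.479, 0.2948, 0.0554]
ee_rot: [[0.001, -0.906, -0.424], [0.001, -0.424, 0.906], [-1.0, -0.001, 0.0]]
wrist_force: [-0.4, 0.4, -0.6]
gripper_width: 0.567
```

Call:
{"fn": "play_rows", "kwargs": {
  "commands": [
    {"fingers":-0.2,"tx":-0.04,"ty":0,"tz":0,"ax":0,"ay":0,"az":0},
    {"fingers":-0.2,"tx":-0.08,"ty":0,"tz":0,"ax":0,"ay":0,"az":0},
    {"fingers":-0.2,"tx":-0.13,"ty":0,"tz":0,"ax":0,"ay":0,"az":0},
    {"fingers":-0.2,"tx":-0.18,"ty":0,"tz":0,"ax":0,"ay":0,"az":0},
    {"fingers":-0.2,"tx":-0.23,"ty":0,"tz":0,"ax":0,"ay":0,"az":0}
  ]
}}

```text
time_s: 21.47
tcp_pos: [0.4785, 0.2945, 0.2294]
ee_rot: [[0.0, -0.905, -0.425], [0.0, -0.425, 0.905], [-1.0, -0.0, 0.0]]
wrist_force: [0.4, 0.6, 0.1]
gripper_width: 0.598
```

Call:
{"fn": "play_rows", "kwargs": {
  "commands": [
    {"fingers":-0.2,"tx":0,"ty":0.05,"tz":-0.03,"ax":0,"ay":0,"az":0},
    {"fingers":-0.2,"tx":0,"ty":0.09,"tz":-0.07,"ax":0,"ay":0,"az":0},
    {"fingers":-0.2,"tx":0,"ty":0.13,"tz":-0.1,"ax":0,"ay":0,"az":0},
    {"fingers":-0.2,"tx":0,"ty":0.16,"tz":-0.13,"ax":0,"ay":0,"az":0},
    {"fingers":-0.2,"tx":0,"ty":0.16,"tz":-0.13,"ax":0,"ay":0,"az":0}
  ]
}}

```text
time_s: 21.88
tcp_pos: [0.4082, 0.1511, 0.2276]
ee_rot: [[-0.002, -0.907, -0.422], [-0.0, -0.422, 0.907], [-1.0, 0.002, 0.001]]
wrist_force: [-0.5, 0.8, 0.1]
gripper_width: 0.602
```

```bash
python3 look.py l6 130 560 100 330 60 560 80 340; python3 m1.py
```

```text
top bottle_spare 0.68 [0.6684 0.0504] 0.95
top jar_spare 0.57 [ 0.6738 -0.0551] 0.93
top tray_blue [ 0.5617 -0.2674] 73.5 0.64
  wall candidates 1 [445.4 201.7] small [439.5 215.3]
  wall candidates -1 [448.  192.4] small [449.5 180.7]
top tray_white [0.5432 0.226 ] -35.6 0.15
  wall candidates 1 [198.4 196.1] small [189.6 188.8]
  wall candidates -1 [206.2 202.1] small [218.7 211.2]
scene bottle_spare 0.72 [0.6711 0.0507] 0.96
scene jar_spare 0.7 [ 0.676  -0.0536] 0.96
scene tray_blue [ 0.5627 -0.2671] -107.2 0.518
  wall candidates 1 [157.7 238.2] small [154.4 256.9]
  wall candidates -1 [161.3 229.6] small [167.9 223.9]
scene tray_white [0.4964 0.2584] 25.5 0.537
  wall candidates 1 [444.8 158. ] small [453.2 158.2]
  wall candidates -1 [437.8 162.1] small [426.9 173.9]
```

View pics/l6.png

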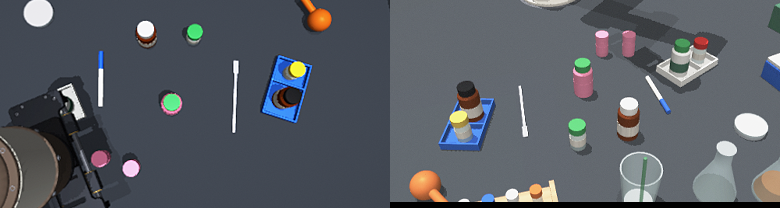

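```bash
python3 - <<'E'
from m import *
p=viewer.capture('scene')
for k,g in {'bottle_black':(.535,-.26),'jar_yellow':(.5985,-.278),'bottle_green':(.507,.234),'jar_red':(.479,.293)}.items():
    for d in spotter.silhouettes(k,p):
        xy,i=fit(p,d['region'],B if 'bottle' in k else J,g,.004)
        if np.hypot(*(xy-g))<.04: print(k,np.round(xy,3),'want',g,round(i,2))
A=cv2.resize(p['image'][110:210,400:520],(390,325),interpolation=3);C=cv2.resize(p['image'][165:290,100:220],(390,406),interpolation=3)
o=np.zeros((406,780,3),np.uint8);o[:325,:390]=A;o[:,390:]=C;cv2.imwrite('pics/l7.png',o[:,:,::-1])
E
```

```text
bottle_black [ 0.537 -0.255] want (0.535, -0.26) 0.89
jar_yellow [ 0.6   -0.276] want (0.5985, -0.278) 0.96
bottle_green [0.51  0.231] want (0.507, 0.234) 0.96
jar_red [0.482 0.295] want (0.479, 0.293) 0.96
```

View pics/l7.png

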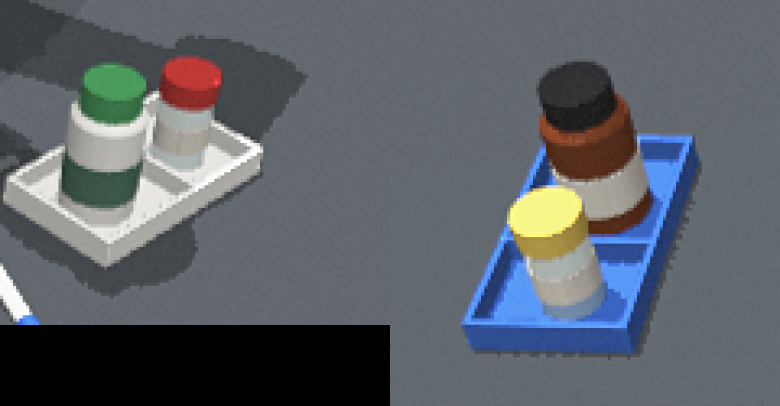

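All four items stand upright on the floor of their compartments, so I'm handing in.

```bash
python3 -c "
from h import *
print(job.finish_job(), r.sense()['time_s'])"
```

```text
the job is handed in; nothing more can be done
the job is handed in; nothing more can be done
```

Both water-test kits are made up and the job is handed in, at about 22 s of the 102 s allowed. The blue tray holds the black-cap bottle and the yellow-lid jar. The white tray holds the green-cap bottle and the red-lid jar. In both, the bottle is in the larger compartment and the jar in the smaller.

- **Placement:** the last pictures show all four upright on the tray floors, with measured centres within about 5 mm of their targets.
- **Left alone:** the spare bottle and spare jar measured within about 1 mm of where they started. The pink look-alikes are still standing where they were, judged by eye.
- **Forces:** wrist readings at the end of each move stayed below about 9 N.
- **Checks that disagreed:** the final re-fit of the white tray in the top view was unusable because the arm hid the tray. The re-fits of the filled trays that did work matched poorly because of the contents, but their positions agreed with the first measurement.

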